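# Un-nest two tubs and stack them on their lidded mates

### The job

Two empty storage tubs, blue on top and white below it, are stuck in a nest in the fixed grey bottom tub. Pull them free one at a time, blue first, straight up and without bringing the next one along, and stack each on the low grey tub on the worktop whose lid has its colour, upright, with its four corner feet fully home in the recesses of the lid. Keep the tubs level, and leave the two lidded tubs and everything else standing where they are.

Things in the scene. Friction and masses are not known exactly. Their poses are not given: they have to be found in the camera images.
- blue_tub_open: Blue open tub, top of the nest, 0.17 kg, 91 mm high. Origin: centre of its underside at the bottom of the feet; x along its length, y across, z up. Upper 36 mm (z 55 to 91): upright collar 120 mm (x) by 66 mm (y) outside, wall 2.5 mm; grip it there, across y. Below, a 4 mm step in and walls tapering to 100 x 46 mm at z = 7, then the feet.
- blue_tub_foot (a point): Bottom centre of one of the blue tub's four corner feet. Each foot is 14 mm (x) by 12 mm (y), 7 mm high, centred at x = +-38, y = +-14.5 mm in the tub's frame; this is the one at +x, +y.
- blue_tub_rim (a point): Centre of the blue tub's open mouth, level with its rim. In the nest only the collar shows: its lower edge (36 mm below the rim) rests on the rim of the tub below, so fingers that reach lower take hold of that tub too. Rubber ribs in the tub below hold it by the short sides: 3 to 6 N besides its weight to pull free, falling to nothing in some 30 mm; the feet clear that rim after 55 mm of lift.
- white_tub: White open tub, second in the nest, same shape, frame and weight as the blue one. When nested its origin is 36 mm below the blue tub's. Like ribs in the grey bottom tub hold it: 5 to 9 N besides its weight. Inside its own short walls are the two small sprung grey rubber ribs that hold the blue tub.
- nest_base: Grey bottom tub of the nest on a 148 x 90 mm foot, fixed to the worktop; it does not move and stays empty at the end. Origin: centre of the foot's underside, on the worktop; x along its length, z up. Its rim is at z = 97 mm; when nested, the white tub's origin is at z = 42 mm and the blue tub's at z = 78 mm.
- blue_lidded: Grey full tub with a blue lid, 0.7 to 1.2 kg, loose on the worktop, 101 mm high. Origin: centre of its underside; x along its length, z up. The lid is 124 mm (x) by 70 mm (y), flat, with four recesses 6 mm deep, 19 x 17 mm (5 mm wider than a foot) with 2 mm chamfers, centred at x = +-38, y = +-14.5 mm.
- blue_lidded_lid (a point): Centre of the flat top of the blue lid, 101 mm above the worktop; axes as the lidded tub. A tub seated with its feet home has its origin 6 mm below this point, a tub not seated has it level with this point or higher.
- white_lidded: The same lidded tub with a white lid. Origin, sizes and recesses as the blue-lidded one.
- white_lidded_lid (a point): Centre of the flat top of the white lid, as for the blue one.
- soup_tin: Bystander: red food tin, 75 mm across, 110 mm high, upright. Origin: centre of its underside.
- pepper_jar: Bystander: small spice jar, 41 mm across, 105 mm high, upright. Origin: centre of its underside.
- salt_mill: Bystander: dark wooden mill, 58 mm across, 170 mm high, upright. Origin: centre of its underside.
- mug_blue: Bystander: white mug with dark spots, 82 x 117 mm with its handle, 91 mm high. Origin: centre of its underside.
- canister_sugar: Bystander: dark canister with a pale grey lid, 97 mm across, 132 mm high. Origin: centre of its underside.
- wash_up_liquid: Bystander: green and clear bottle of washing-up liquid, 56 x 86 mm, 227 mm high. Origin: centre of its underside.
- green_jar: Bystander: tall clear storage jar with a green lid, 65 x 65 mm, 194 mm high, upright, amid the work. Origin: centre of its underside.
Things that resemble listed ones, but are neither listed nor needed, are in the scene too. Leave any turquoise look-alike of the white_tub alone.

How it is judged:
By the outcome, as a careful person would: the job done as asked, in the order asked, and still so for the second after the job is handed in, with the robot touching nothing.
It also fails if it takes over 61 s, if anything falls off the work surface, if the arm or the gripper's body presses on something with over 40 N, if the wrist force passes 120 N, or if a joint passes its speed limit or range.

### The arm

A 6-joint arm with a two-finger parallel gripper is mounted at the origin on a cart in front of the work surface, level with it; the furniture and walls round the work are solid. World frame = base frame: x ahead of the robot, y to its left, z up, the work surface at z = 0. Lengths are in mm, angles in rad, forces in N, time in s.
With the tool pointing down it reaches from about 350 to 875 mm from the base axis. Payload 4.2 kg.
Tool frame: the origin (TCP) lies at the very end of the fingers, on their centre line; the grasp point (between the pads) lies 19 mm behind it; z points along the fingers, y is the line along which they close (so a half turn about z gives the same grasp; the last joint's range is limited). The gripper opens to 85 mm and grips with 20 to 120 N. Pads are 22 mm wide; open, the fingers measure 114 mm over their backs; the gripper's body (76 mm by 85 mm) begins 54 mm behind the grasp point. The pads swing forward as they close: fully open they stand 13 mm farther back than shut.
Start: joints at [-0.856, 0.385, 0.008, 0, -1.194, -0.259], TCP at [275.124, -561.165, 202.012] pointing down, gripper open.
Joint ranges: [-3.14, 3.14], [-1.21, 2.06], [-1.07, 1.41], [-3.16, 2.05], [-2.99, -0.16], [-3.1, 3.1]. Speed limits (rad/s): [2.79, 2.79, 3.14, 3.14, 3.14, 3.14].

### API

Orientations are given as a unit quaternion [x, y, z, w].
In Python, from bench import read_state, get_image, camera_model, job_done gives the robot as it stands.
- The arm moves only by the shell command python3 -m handwheel 'ROWS'. ROWS is JSON, a list of rows, each a list of 7 numbers: the shift along the tool's x, y, z in m, then the turn, a rotation vector about the tool's x, y, z in rad, then the gripper's target within -1 to 1 (fully open at 1, half-way at 0, shut at -1). In form: [[dx, dy, dz, wx, wy, wz, jaw], ...]. A call has 1 to 10 rows; each row is the pose to reach, as a shift and turn from the pose commanded when the call began, along the tool's axes at that moment; what a row does not reach only later rows make up. A row lasts 1/8 s, in which the tool goes at most 62.5 mm and 10.7 degrees, less where a joint would pass 70% of its speed; a pose out of reach is approached as far as the arm can. A call with a gripper value outside its range is refused whole. The fingers move at their own pace and stop on an object; the grip force is fixed at half the most. Time passes only in rows, so rows that repeat a pose let the fingers close. It gives the time, the measured TCP pose, the force, the opening and the grip force at its end, in the units of the state.
- read_state(): the state, without advancing time (a new reading comes with each control period).
- get_image(name): name is "scene" or "top"; returns (picture, depth): 480x640x3 uint8, blue, green, red; 480x640 float32, mm along the optical axis (not along the pixel's ray), 0 where there is no reading.
- camera_model(name): a dict with "K" (3x3 intrinsics, pixels), "dist" ([k1, k2, p1, p2, k3] as OpenCV has them; the pictures are not rectified), "rvec" (rotation vector, rad) and "tvec" (3), from world to camera coordinates, as OpenCV has them. Camera axes: x right, y down, z forward; pixel columns grow to the right and rows downward; lengths in mm; the calibration is good to about 2 mm. A picture is of the moment at which its call begins. camera_model takes no time and is no camera call.
- job_done(): hands the job in; it is judged then, once.
The state is a dict: "clock": time; "joints": joint angles; "joint_vel": joint speeds; "joint_efforts": joint torques, N m; "position": TCP position; "ee_rot": TCP orientation; "contact_force": force on the tool from outside, world axes, zero at the start; "wrist_torque": the same for the moment, N m; "gripper_width": finger opening in mm; "grasp_force": force on a finger pad.
Only numpy, scipy, OpenCV 4.12 (cv2) and the standard library are available. Lean on these libraries where they do the work, as an engineer would, in place of code of your own. Each camera call takes 0.05 s, during which the arm holds its last target. There are 200 camera calls.

## Working session

There is one attempt and no reset: what is moved stays moved. The work goes in short steps, Python scripts to look and compute and a shell command to move; the robot and the scene stay as the last step left them, time stands still between calls to the robot, and variables do not carry over. Pictures are saved under pics/ and viewed, at most 10 in all, crops included, and the job is handed in when it is done.

```bash
mkdir -p pics; ls
python3 - <<'E'
from bench import *
import cv2,numpy as np
for n in("scene","top"):
    im,d=get_image(n); cv2.imwrite(f"pics/{n}0.png",im); np.save(f"pics/{n}0.npy",d)
    m=camera_model(n); print(n,m)
print(read_state())
E
```

```text
pics
scene {'K': array([[607.53464474,   0.        , 319.71128999],
       [  0.        , 607.53464474, 248.22720435],
       [  0.        ,   0.        ,   1.        ]]), 'dist': array([-0.15166801,  0.        ,  0.        ,  0.        ,  0.        ]), 'rvec': array([ 1.93446748, -0.70569172,  0.4521257 ]), 'tvec': array([-361.40991427,  289.21284382, 1004.24635942])}
top {'K': array([[606.05168035,   0.        , 309.4323418 ],
       [  0.        , 606.05168035, 234.23276238],
       [  0.        ,   0.        ,   1.        ]]), 'dist': array([-0.07678544,  0.        ,  0.        ,  0.        ,  0.        ]), 'rvec': array([ 2.18020309, -2.12100611,  0.13788426]), 'tvec': array([  35.18525307,  541.39229746, 1503.81876759])}
{'clock': 0.1, 'joints': array([-8.56380548e-01,  3.85480116e-01,  6.77352512e-03, -3.97341505e-04,
       -1.19402866e+00, -2.58626795e-01]), 'joint_vel': array([-0.00075558, -0.00140734,  0.00238499,  0.00197306, -0.00045689,
       -0.00107738]), 'joint_efforts': array([-9.98587871e-05, -3.93320453e+01,  1.88930261e+01,  4.19802904e+00,
       -2.62585447e-03,  3.98465176e-06]), 'position': array([ 274.86982443, -560.66869336,  201.04067614]), 'ee_rot': array([-2.25855468e-01,  9.74160322e-01,  9.43311172e-04, -2.90038524e-04]), 'contact_force': array([0.39530619, 0.55858683, 0.04601424]), 'wrist_torque': array([-0.02814105,  0.02010515,  0.07269817]), 'grasp_force': 0.0, 'gripper_width': 85.27785863929716}
```

View pics/scene0.png

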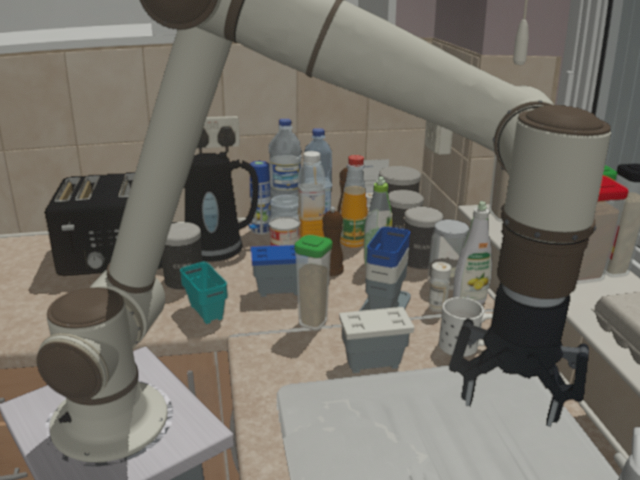

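View pics/top0.png

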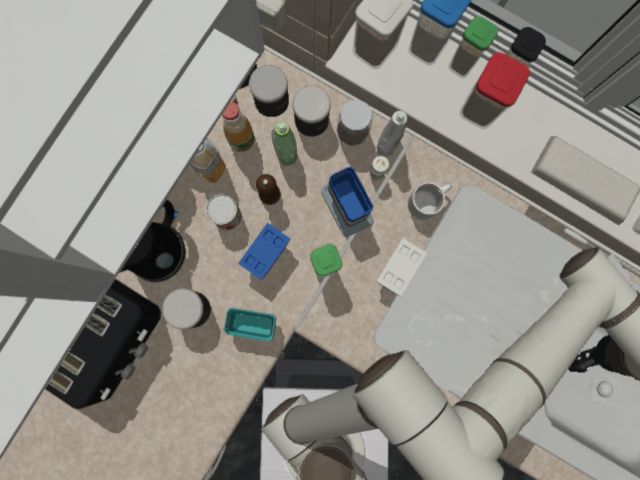

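Scene view: the nest is at (387,260), the blue lid at (275,255), the white lid at (376,322), the green jar at (313,280) and the turquoise look-alike at (205,290).
Top view: the blue tub is at (350,195), the blue lid at (265,252), the white lid at (402,267) and the green jar at (326,260). What could be confused: the turquoise tub at (250,325), and the blue (445,10) and white (383,12) canisters on the sill. By the description I choose the blue tub on the stack at (350,195). Next, a close crop to check.

```bash
python3 - <<'E'
import cv2
im=cv2.imread("pics/top0.png")
c=cv2.resize(im[150:300,230:430],None,fx=4,fy=4,interpolation=cv2.INTER_CUBIC)
for i in range(0,200,20): cv2.putText(c,str(230+i),(i*4,10),0,.35,(0,0,0));cv2.line(c,(i*4,12),(i*4,18),(0,0,0))
for i in range(0,150,20): cv2.putText(c,str(150+i),(0,i*4+4),0,.35,(0,0,0))
cv2.imwrite("pics/crop1.png",c)
E
cat > h.py <<'E'
import numpy as np,cv2
from bench import *
def px2w(n,uv,z):
    "pixels -> world points on plane z"
    m=camera_model(n);R=cv2.Rodrigues(m["rvec"])[0]
    p=cv2.undistortPoints(np.array(uv,float).reshape(-1,1,2),m["K"],m["dist"]).reshape(-1,2)
    d=np.c_[p,np.ones(len(p))]@R; c=-R.T@m["tvec"]
    return c+d*((z-c[2])/d[:,2])[:,None]
def w2px(n,P):
    m=camera_model(n);return cv2.projectPoints(np.array(P,float).reshape(-1,1,3),m["rvec"],m["tvec"],m["K"],m["dist"])[0].reshape(-1,2)
def cloud(n,d):
    m=camera_model(n);R=cv2.Rodrigues(m["rvec"])[0]
    v,u=np.mgrid[:480,:640]; p=cv2.undistortPoints(np.stack([u,v],-1).reshape(-1,1,2).astype(float),m["K"],m["dist"]).reshape(480,640,2)
    X=np.dstack([p*d[...,None],d]); return (X-m["tvec"])@R
E
```

```text
(no output)
```

View pics/crop1.png

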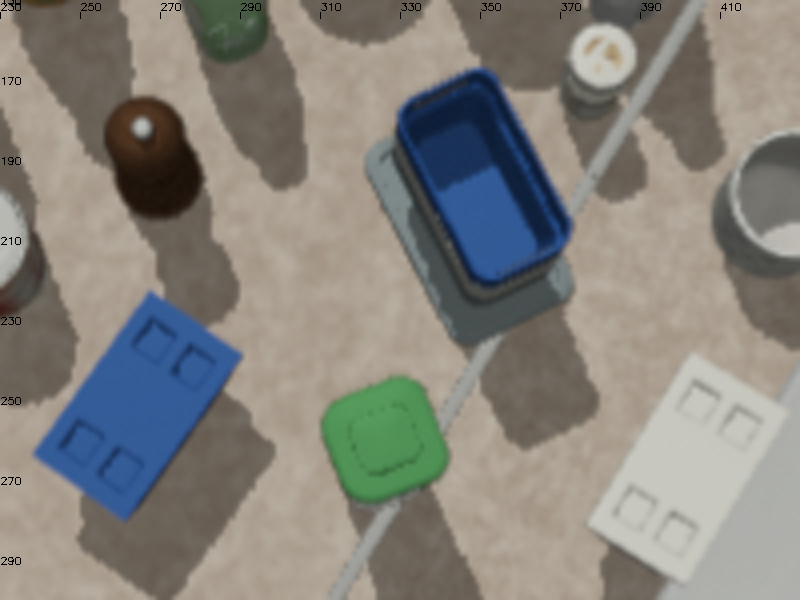

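Run:
```python
from h import *
f=lambda L:[( (x+.5)/4-.5+230,(y+.5)/4-.5+150) for x,y in L]
for nm,L in(("blue",[(151,291),(243,354),(127,521),(34,455)]),("white",[(693,351),(787,408),(686,583),(588,523)])):
    W=px2w("top",f(L),101)[:,:2]; a=(W[0]+W[1]-W[2]-W[3])/2
    print(nm,W.mean(0),np.linalg.norm(a),np.linalg.norm(W[1]-W[0]),"yaw",np.degrees(np.arctan2(a[1],a[0])))
for nm,L in(("blue rec",[(155,341),(193,367),(82,441),(121,468)]),("white rec",[(700,401),(741,426),(635,507),(677,532)])):
    W=px2w("top",f(L),98)[:,:2]; a=(W[0]+W[1]-W[2]-W[3])/2
    print(nm,W.mean(0),np.linalg.norm(a),"yaw",np.degrees(np.arctan2(a[1],a[0])))
d=np.load("pics/top0.npy");C=cloud("top",d)
S=C[155:235,315:385].reshape(-1,3)
for lo,hi in((162,176),(166,174)):
    r=S[(S[:,2]>lo)&(S[:,2]<hi)]
    print(len(r),cv2.minAreaRect(r[:,:2].astype(np.float32)),np.median(r[:,2]))
im=cv2.imread("pics/top0.png").astype(int)
# blue rim outline, from mask pixels projected on rim plane
M=((im[...,0]-im[...,2])>40);M[:155]=0;M[235:]=0;M[:,:320]=0;M[:,385:]=0
v,u=np.nonzero(M);print("rim",cv2.minAreaRect(px2w("top",np.c_[u,v],169)[:,:2].astype(np.float32)))
for nm,z,uvs in(("green",194,[(326,259.5)]),("salt",170,[(265,182)]),("pepper",105,[(380,165)]),("mug",91,[(428,198)]),("tin",110,[(223,212)]),("turq",91,[(250,325)])): print(nm,px2w("top",uvs,z)[0])
S=C[285:460,100:220]
```

```text
blue [487.94989857 157.85344589] 122.66045035147323 68.35447160708827 yaw -33.07552095888859
white [ 459.97160829 -175.91842321] 123.31266483307262 66.50625357898697 yaw -29.950605319672846
blue rec [488.6956399  158.74967382] 75.2467186867579 yaw -33.739908966192225
white rec [ 459.89756717 -176.1185279 ] 75.98353141124662 yaw -30.563915921966117
191 ((622.8399047851562, -44.800270080566406), (120.74773406982422, 67.26519012451172), 28.284482955932617) 166.84238364028533
109 ((622.4652099609375, -45.0076904296875), (119.86658477783203, 66.7951431274414), 28.388612747192383) 168.9424272420947
rim ((621.547607421875, -44.070091247558594), (119.65501403808594, 66.72911834716797), 28.460527420043945)
green [462.47826373   9.96082326 194.        ]
salt [643.16106593 156.91084405 170.        ]
pepper [ 708.07574859 -119.66237584  105.        ]
mug [ 631.37149221 -241.17957382   91.        ]
tin [579.18609755 261.44476848 110.        ]
turq [308.59884129 186.65548836  91.        ]
```

The close crop confirms it: the blue open tub's rim runs from about (335,170) to (365,218), on a grey foot, and its four-recess lids are at (265,252) and (402,267). Measurements agree, so I'll move.

```bash
cat >> h.py <<'E'
from scipy.spatial.transform import Rotation as Ro
def row(x,y,z,ang):
    "print shift (m) and turn (rad) in tool axes to reach a TCP pose, tool down, tool x at ang deg"
    s=read_state();R=Ro.from_quat(s["ee_rot"])
    T=Ro.from_euler("z",ang,degrees=True)*Ro.from_euler("x",180,degrees=True)
    print(np.round(R.inv().apply(np.array([x,y,z])-s["position"])/1000,4),np.round((R.inv()*T).as_rotvec(),4),"t",s["clock"],"pos",s["position"].round(1))
E
python3 - <<'E'
from h import *
row(622,-44.5,260,-151.6)
C=cloud("top",np.load("pics/top0.npy"))
for v,u in((200,100),(50,250),(300,60),(95,230),(270,90),(265,110),(130,392)): print(u,v,C[v,u].round())
E
```

```text
[-0.5388  0.3109 -0.0584] [ 0.002  -0.0001 -0.04  ] t 0.1 pos [ 274.9 -560.7  201. ]
100 200 [520. 405. 557.]
250 50 [793. 160. 560.]
60 300 [348. 460. 559.]
230 95 [711. 192. 556.]
90 270 [393. 373. 667.]
110 265 [409. 379. 559.]
392 130 [ 773. -138.  185.]
```

```bash
python3 -m handwheel '[[-0.539,0.311,-0.058,0.002,0,-0.04,1],[-0.539,0.311,-0.058,0.002,0,-0.04,1],[-0.539,0.311,-0.058,0.002,0,-0.04,1],[-0.539,0.311,-0.058,0.002,0,-0.04,1],[-0.539,0.311,-0.058,0.002,0,-0.04,1],[-0.539,0.311,-0.058,0.002,0,-0.04,1],[-0.539,0.311,-0.058,0.002,0,-0.04,1],[-0.539,0.311,-0.058,0.002,0,-0.04,1],[-0.539,0.311,-0.058,0.002,0,-0.04,1],[-0.539,0.311,-0.058,0.002,0,-0.04,1]]'
python3 - <<'E'
from h import *
row(622,-44.5,200,-151.6)
print(read_state()["joints"])
E
```

```text
clock: 1.35
position: [622.8, -42.7, 259.9]
ee_rot: [-0.245, 0.969, -0.001, -0.0]
contact_force: [0.1, 0.2, -0.3]
gripper_width: 85.5
grasp_force: 0.0
[ 0.0015 -0.0011  0.0599] [-0.0017 -0.0006  0.0003] t 1.35 pos [622.8 -42.7 259.9]
[ 0.19130307  0.35164025  0.10164616  0.00183726 -1.32087903 -1.26654808]
```

```bash
python3 -m handwheel '[[0.0015,-0.001,0.05,-0.0017,-0.0006,0,1],[0.0015,-0.001,0.085,-0.0017,-0.0006,0,1],[0.0015,-0.001,0.085,-0.0017,-0.0006,0,1]]'
python3 - <<'E'
from h import *
row(622,-44.5,136.5,-151.6)
im,d=get_image("top"); cv2.imwrite("pics/g1.png",cv2.resize(im[120:270,250:450],None,fx=4,fy=4,interpolation=cv2.INTER_CUBIC))
E
```

```text
clock: 1.72
position: [619.1, -46.4, 171.4]
ee_rot: [-0.245, 0.969, 0.001, -0.004]
contact_force: [0.4, -0.4, 0.1]
gripper_width: 85.2
grasp_force: 0.0
[-0.0037  0.0002  0.0348] [ 0.0029 -0.0071  0.0001] t 1.725 pos [619.1 -46.4 171.4]
```

View pics/g1.png

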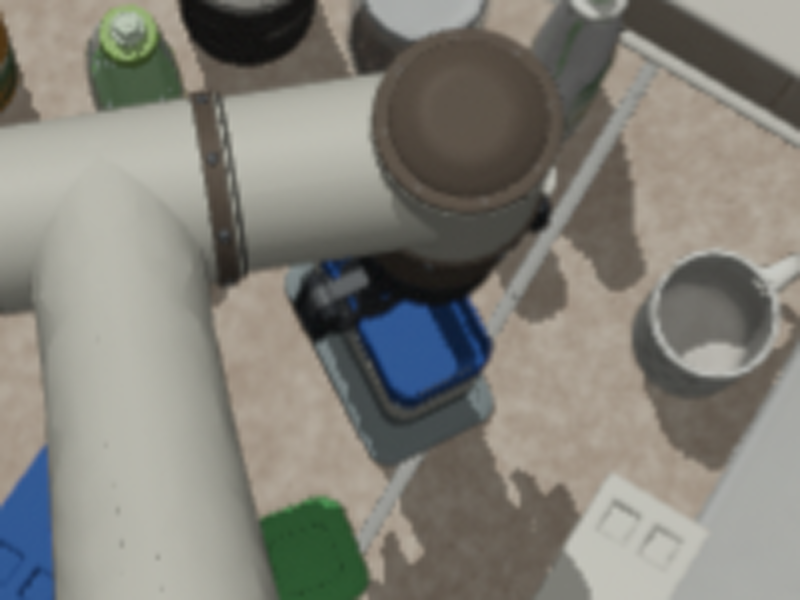

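The fingers straddle the blue tub: the left one is at about crop (330,300), i.e. pixel (332,195), outside its long side. I'll let it settle, then correct.

```bash
python3 -m handwheel '[[0,0,0.014,0,0,0,1],[0,0,0.014,0,0,0,1],[0,0,0.014,0,0,0,1]]'
python3 - <<'E'
from h import *
row(622,-44.5,137,-151.6)
E
```

```text
clock: 2.15
position: [621.8, -46.6, 161.9]
ee_rot: [-0.245, 0.969, -0.0, 0.001]
contact_force: [-1.0, 0.4, -0.2]
gripper_width: 85.5
grasp_force: 0.0
[-0.0011  0.0018  0.0249] [-0.001   0.0018 -0.    ] t 2.15 pos [621.8 -46.6 161.9]
```

```bash
python3 -m handwheel '[[-0.0011,0.0018,0.018,-0.001,0.0018,0,1],[-0.0011,0.0018,0.025,-0.001,0.0018,0,1],[-0.0011,0.0018,0.025,-0.001,0.0018,0,1],[-0.0011,0.0018,0.025,-0.001,0.0018,0,1]]'
python3 - <<'E'
from h import *
row(622,-44.5,137,-151.6)
E
```

```text
clock: 2.65
position: [621.8, -44.3, 136.1]
ee_rot: [-0.245, 0.969, 0.0, -0.001]
contact_force: [-0.2, 0.2, 0.1]
gripper_width: 85.5
grasp_force: 0.0
[-0.0001 -0.0002 -0.0009] [ 0.0004 -0.0011  0.0003] t 2.65 pos [621.8 -44.3 136.1]
```

```bash
python3 -m handwheel '[[0,0,0,0,0,0,-1],[0,0,0,0,0,0,-1],[0,0,0,0,0,0,-1],[0,0,0,0,0,0,-1],[0,0,0,0,0,0,-1],[0,0,0,0,0,0,-1]]'
python3 - <<'E'
from h import *
row(622,-44.5,137,-151.6)
E
```

```text
clock: 3.4
position: [621.5, -44.3, 135.8]
ee_rot: [-0.245, 0.969, 0.0, -0.001]
contact_force: [0.5, 0.3, -0.7]
gripper_width: 0.1
grasp_force: 0.0
[-0.0003 -0.0005 -0.0012] [ 0.0009 -0.0015  0.0001] t 3.4 pos [621.5 -44.3 135.8]
```

Run:
```python
from h import *
a,_=get_image("top");b,_=get_image("scene")
k=dict(dsize=(400,600),interpolation=cv2.INTER_CUBIC)
cv2.imwrite("pics/g2.png",np.hstack([cv2.resize(a[120:270,300:400],**k),cv2.resize(b[190:340,340:440],**k)]))
```

```text
(no output)
```

View pics/g2.png

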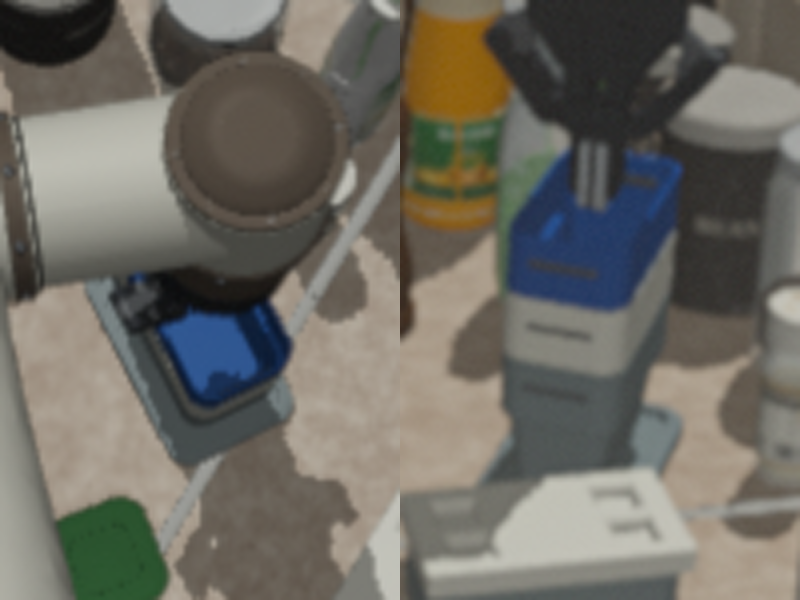

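The fingers shut freely over the mouth: their tips are at scene crop (590,208), pixel (387,242), apparently no lower than the rim, and the tub is unmoved. I'll check the tip height against the reported TCP.

Run:
```python
from h import *
s=read_state();p=s["position"];print(s["joints"],s["gripper_width"])
for z in (136,150,160,170,180): print(z,w2px("scene",[p[0],p[1],z]))
from scipy.spatial.transform import Rotation as Ro
c,sn=np.cos(np.radians(28.4)),np.sin(np.radians(28.4))
for z in(169,133):
  for x,y in((60,33),(60,-33),(-60,-33),(-60,33)): print(z,x,y,w2px("scene",[622+c*x-sn*y,-44.5+sn*x+c*y,z]).round(1), w2px("top",[622+c*x-sn*y,-44.5+sn*x+c*y,z]).round(1))
```

```text
[ 1.88063600e-01  4.33360163e-01 -8.86726459e-02 -3.59357933e-04
 -1.05040782e+00 -1.26282419e+00] 0.2611953138437657
136 [[386.95319119 252.16793857]]
150 [[387.34618586 246.19919238]]
160 [[387.6279959 241.9003189]]
170 [[387.91070571 237.57175242]]
180 [[388.19429994 233.2133885 ]]
169 60 33 [[380.8 224.7]] [[326.4 177.1]]
169 60 -33 [[410.3 229.5]] [[351.3 164.7]]
169 -60 -33 [[396.1 252.6]] [[375.  209.5]]
169 -60 33 [[364.4 247.1]] [[349.9 222.1]]
133 60 33 [[379.9 239.5]] [[326.  180.4]]
133 60 -33 [[409.1 244.5]] [[350.4 168.4]]
133 -60 -33 [[395.  268.6]] [[373.4 212.1]]
133 -60 33 [[363.7 262.9]] [[348.9 224.4]]
```

Run:
```python
from h import *
t=np.radians(116.1);u=np.array([np.cos(t),np.sin(t)])
for z in(201,214,225,238):
  print(z,[w2px("scene",[275+k*u[0],-561+k*u[1],z]).round(1) for k in(-47,47)])
im=cv2.imread("pics/scene0.png");a=cv2.resize(im[330:430,440:600],None,fx=5,fy=5,interpolation=cv2.INTER_CUBIC)
cv2.imwrite("pics/g3.png",a)
```

```text
201 [array([[540.7, 448.4]]), array([[462.1, 428. ]])]
214 [array([[542.9, 440.2]]), array([[463.6, 419.8]])]
225 [array([[544.8, 433.2]]), array([[464.8, 412.8]])]
238 [array([[547.1, 424.7]]), array([[466.2, 404.4]])]
```

View pics/g3.png

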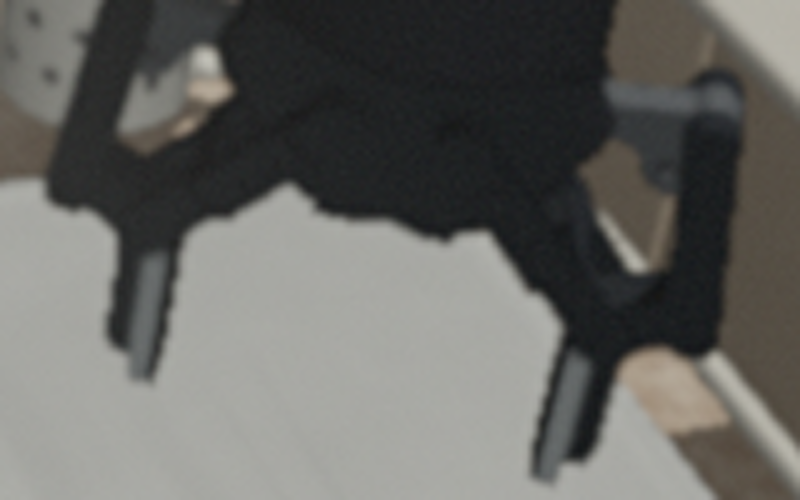

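Fingertip pixels (468,406) and (549,426) put the open tips about 35 mm above the reported TCP (about 24 mm shut), so I was too high. I'll raise clear of the mouth, open, then go lower, using that offset.

```bash
python3 -m handwheel '[[0,0,-0.05,0,0,0,-1],[0,0,-0.05,0,0,0,-1],[0,0,-0.05,0,0,0,1],[0,0,-0.05,0,0,0,1],[0,0,-0.05,0,0,0,1],[0,0,-0.05,0,0,0,1],[0,0,-0.05,0,0,0,1],[0,0,-0.05,0,0,0,1]]'
python3 - <<'E'
from h import *
row(622,-44.5,110,-151.6)
E
```

```text
clock: 4.5
position: [621.6, -44.3, 186.0]
ee_rot: [-0.245, 0.969, 0.0, -0.001]
contact_force: [0.2, 0.3, 0.2]
gripper_width: 85.3
grasp_force: 0.0
[-0.0003 -0.0004  0.076 ] [ 0.0008 -0.0013  0.0001] t 4.5 pos [621.6 -44.3 186. ]
```

```bash
python3 -m handwheel '[[0,0,0.04,0.0008,-0.0013,0,1],[0,0,0.065,0.0008,-0.0013,0,1],[0,0,0.076,0.0008,-0.0013,0,1],[0,0,0.076,0.0008,-0.0013,0,1],[0,0,0.076,0.0008,-0.0013,0,1]]'
python3 - <<'E'
from h import *
row(622,-44.5,110,-151.6)
a,_=get_image("top");b,_=get_image("scene")
k=dict(dsize=(400,600),interpolation=cv2.INTER_CUBIC)
cv2.imwrite("pics/g4.png",np.hstack([cv2.resize(a[120:270,300:400],**k),cv2.resize(b[190:340,340:440],**k)]))
E
```

```text
clock: 5.12
position: [622.5, -44.3, 111.4]
ee_rot: [-0.246, 0.969, -0.0, 0.001]
contact_force: [0.6, -1.2, 0.6]
gripper_width: 85.3
grasp_force: 0.0
[0.0006 0.     0.0014] [-0.0013  0.0023  0.0004] t 5.125 pos [622.5 -44.3 111.4]
```

View pics/g4.png

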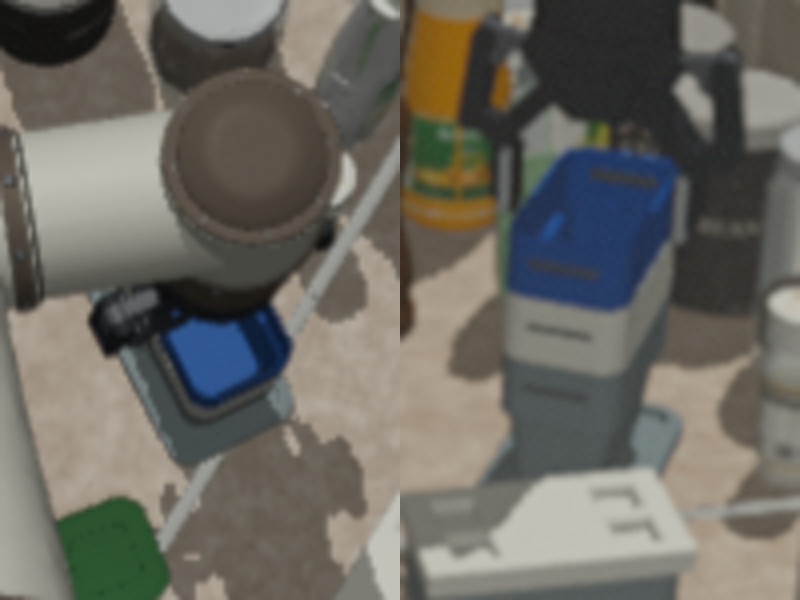

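The fingers flank the collar: the right tip is at crop (680,240), pixel (410,250), so z≈149 with the collar's lower edge at 133. I'll go 4 mm lower, then close.

```bash
python3 -m handwheel '[[0.0003,0,0.004,-0.0005,0.001,0,1],[0.0003,0,0.004,-0.0005,0.001,0,-1],[0.0003,0,0.004,-0.0005,0.001,0,-1],[0.0003,0,0.004,-0.0005,0.001,0,-1],[0.0003,0,0.004,-0.0005,0.001,0,-1],[0.0003,0,0.004,-0.0005,0.001,0,-1]]'
python3 - <<'E'
from h import *
row(622,-44.5,130,-151.6)
E
```

```text
clock: 5.98
position: [621.5, -44.4, 106.3]
ee_rot: [-0.245, 0.969, -0.0, -0.0]
contact_force: [0.4, 1.4, 2.1]
gripper_width: 65.6
grasp_force: 67.4
[-0.0004 -0.0003 -0.0237] [ 0.0001 -0.0005  0.0003] t 5.975 pos [621.5 -44.4 106.3]
```

Gripped at 65.6 mm. Slow lift.

```bash
python3 -m handwheel '[[0,0,-0.004,0,0,0,-1],[0,0,-0.008,0,0,0,-1],[0,0,-0.012,0,0,0,-1],[0,0,-0.016,0,0,0,-1],[0,0,-0.02,0,0,0,-1],[0,0,-0.025,0,0,0,-1],[0,0,-0.03,0,0,0,-1],[0,0,-0.036,0,0,0,-1],[0,0,-0.042,0,0,0,-1],[0,0,-0.05,0,0,0,-1]]'
python3 -m handwheel '[[0,0,-0.01,0,0,0,-1],[0,0,-0.03,0,0,0,-1],[0,0,-0.03,0,0,0,-1]]'
python3 - <<'E'
from h import *
row(622,-44.5,250,-151.6)
b,d=get_image("scene");cv2.imwrite("pics/g5.png",cv2.resize(b[150:330,330:450],(400,600),interpolation=cv2.INTER_CUBIC))
E
```

```text
clock: 7.22
position: [621.6, -44.3, 156.7]
ee_rot: [-0.245, 0.969, 0.0, -0.0]
contact_force: [-0.5, 0.5, -1.8]
gripper_width: 65.0
grasp_force: 67.5
clock: 7.6
position: [622.7, -44.3, 188.3]
ee_rot: [-0.245, 0.969, -0.0, 0.002]
contact_force: [0.0, 0.1, -0.9]
gripper_width: 64.8
grasp_force: 67.7
[ 0.0005  0.0001 -0.0617] [-0.0016  0.0035  0.0004] t 7.6 pos [622.7 -44.3 188.3]
```

View pics/g5.png

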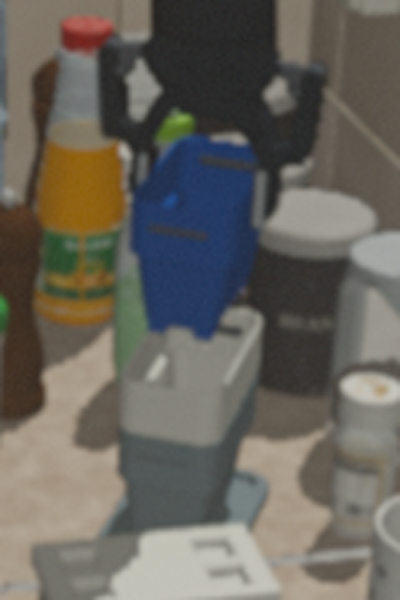

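The blue tub is free at crop (190,230), its feet just clear of the white rim, and the white tub is still home in the grey. I'll lift higher and carry it over.

```bash
python3 -m handwheel '[[0,0,-0.04,0,0,0,-1],[0,0,-0.062,0,0,0,-1],[0,0,-0.062,0,0,0,-1]]'
python3 - <<'E'
from h import *
row(488.3,158.3,250,-213.4)
E
```

```text
clock: 8.02
position: [622.0, -44.3, 249.1]
ee_rot: [-0.245, 0.969, 0.0, 0.001]
contact_force: [0.3, 0.6, -2.4]
gripper_width: 65.5
grasp_force: 67.7
[ 0.0213  0.2418 -0.0011] [6.0000e-04 1.9000e-03 1.0787e+00] t 8.025 pos [622.  -44.3 249.1]
```

```bash
python3 -m handwheel '[[0.002,0.03,-0.001,0,0,0.15,-1],[0.006,0.07,-0.001,0,0,0.32,-1],[0.01,0.115,-0.001,0,0,0.5,-1],[0.014,0.16,-0.001,0,0,0.68,-1],[0.017,0.2,-0.001,0,0,0.86,-1],[0.02,0.23,-0.001,0,0,1,-1],[0.0213,0.2418,-0.001,0.0006,0.0019,1.0787,-1],[0.0213,0.2418,-0.001,0.0006,0.0019,1.0787,-1],[0.0213,0.2418,-0.001,0.0006,0.0019,1.0787,-1]]'
python3 - <<'E'
from h import *
print(read_state()["joints"])
row(488.3,158.3,145,-213.4)
E
```

```text
clock: 9.15
position: [487.4, 157.6, 248.1]
ee_rot: [0.287, 0.958, -0.001, -0.002]
contact_force: [-0.6, -0.2, -2.3]
gripper_width: 64.9
grasp_force: 67.7
[ 6.29052677e-01  1.62683135e-01 -1.82590612e-01 -1.48642003e-03
 -1.23010764e+00 -2.78153869e+00]
[-0.0007  0.0015  0.1031] [-0.0038 -0.0029  0.0008] t 9.15 pos [487.4 157.6 248.1]
```

```bash
python3 -m handwheel '[[-0.0007,0.0015,0.05,-0.0038,-0.0029,0,-1],[-0.0007,0.0015,0.09,-0.0038,-0.0029,0,-1],[-0.0007,0.0015,0.103,-0.0038,-0.0029,0,-1],[-0.0007,0.0015,0.103,-0.0038,-0.0029,0,-1],[-0.0007,0.0015,0.103,-0.0038,-0.0029,0,-1]]'
python3 - <<'E'
from h import *
row(488.3,158.3,133,-213.4)
# held tub: rim points in depth
for n in("top","scene"):
    _,d=get_image(n);C=cloud(n,d).reshape(-1,3)
    m=(np.hypot(C[:,0]-488,C[:,1]-158)<72)&(C[:,2]>150)&(C[:,2]<240)
    h,e=np.histogram(C[m][:,2],bins=np.arange(150,241,6));print(n,h)
    m&=(C[:,2]>196)&(C[:,2]<212);r=C[m]
    if len(r)>5: print(len(r),cv2.minAreaRect(r[:,:2].astype(np.float32)))
E
```

```text
clock: 9.78
position: [490.2, 159.5, 147.9]
ee_rot: [0.287, 0.958, 0.002, 0.002]
contact_force: [-0.1, 0.6, -1.9]
gripper_width: 64.8
grasp_force: 67.7
[ 0.001  -0.0021  0.0149] [0.0048 0.0027 0.0003] t 9.775 pos [490.2 159.5 147.9]
top [ 6 17 13 23 40 11 15 40 33 66 24  0  5 13 13]
132 ((486.50653076171875, 148.74557495117188), (49.435638427734375, 120.61004638671875), 57.06184005737305)
scene [111 113 121  90 141 178 236 251 255 276  39  25   0  33  41]
624 ((486.6474914550781, 151.07089233398438), (87.99784851074219, 120.71683502197266), 56.083984375)
```

```bash
python3 -m handwheel '[[0.001,-0.001,0.006,0.003,0.0015,0,-1],[0.001,-0.001,0.006,0.003,0.0015,0,-1],[0.001,-0.001,0.006,0.003,0.0015,0,-1]]'
python3 - <<'E'
from h import *
row(488.3,158.3,123,-213.4)
u=np.array([np.cos(np.radians(-33.4)),np.sin(np.radians(-33.4))]);w=np.array([-u[1],u[0]])
print("tcp",read_state()["position"][:2]@u,"lid",np.array([488.3,158.3])@u,np.array([488.3,158.3])@w)
for n in("top","scene"):
    im,d=get_image(n);C=cloud(n,d)
    B=(im[...,0].astype(int)-im[...,2]>35)
    m=(np.hypot(C[...,0]-488,C[...,1]-158)<75)&(C[...,2]>180)&(C[...,2]<205)&B
    p=C[m][:,:2]; print(n,len(p),"u",(p@u).min(),(p@u).max(),"w",(p@w).min(),(p@w).max(), "ztop",np.percentile(C[m][:,2],97))
    m=(np.hypot(C[...,0]-488,C[...,1]-158)<75)&(C[...,2]>93)&(C[...,2]<103)&B
    p=C[m][:,:2]; print(" lid",len(p),"u",(p@u).min(),(p@u).max(),"w",(p@w).min(),(p@w).max())
E
```

```text
clock: 10.25
position: [487.4, 158.7, 140.2]
ee_rot: [0.287, 0.958, -0.0, -0.0]
contact_force: [0.1, -0.2, -2.3]
gripper_width: 65.2
grasp_force: 67.7
[-0.001   0.0002  0.0172] [-0.0012 -0.0005  0.0002] t 10.25 pos [487.4 158.7 140.2]
tcp 319.5644912361834 lid 320.5151104760667 400.9561621381006
top 130 u 261.37866561440643 382.3313794737093 w 365.40191100247375 416.5145866665376 ztop 204.4175515320319
 lid 108 u 258.85432496283033 380.77028505042756 w 366.5927267379074 430.2735382861464
scene 814 u 262.48519889035447 380.71745450077407 w 358.1694807057892 436.2189624893147 ztop 201.45503077401898
 lid 530 u 259.1042095801766 354.50240006301993 w 359.98264006263724 437.1997152609071
```

```bash
python3 -m handwheel '[[0.0011,0.0002,0.005,-0.001,-0.0005,0,-1],[0.0011,0.0002,0.009,-0.001,-0.0005,0,-1],[0.0011,0.0002,0.012,-0.001,-0.0005,0,-1],[0.0011,0.0002,0.0135,-0.001,-0.0005,0,-1],[0.0011,0.0002,0.0135,-0.001,-0.0005,0,-1]]'
python3 - <<'E'
from h import *
row(487.4,158.7,123.3,-213.4)
E
```

```text
clock: 10.98
position: [486.6, 159.5, 126.4]
ee_rot: [0.287, 0.958, -0.0, -0.0]
contact_force: [0.5, 1.0, -1.9]
gripper_width: 65.0
grasp_force: 67.8
[-0.0011 -0.0003  0.0031] [-0.0002 -0.0002  0.0001] t 10.975 pos [486.6 159.5 126.4]
```

No contact at a foot height of about 98 mm, so the feet are already in the recesses. On down.

```bash
python3 -m handwheel '[[0,0,0.001,0,0,0,-1],[0,0,0.002,0,0,0,-1],[0,0,0.003,0,0,0,-1],[0,0,0.003,0,0,0,-1]]'
```

```text
clock: 11.48
position: [486.6, 159.5, 123.6]
ee_rot: [0.287, 0.958, -0.0, -0.0]
contact_force: [0.3, 1.2, -1.5]
gripper_width: 65.4
grasp_force: 67.8
```

```bash
python3 -m handwheel '[[0,0,0.001,0,0,0,-1],[0,0,0.001,0,0,0,-1]]'
```

```text
clock: 11.72
position: [486.8, 159.4, 123.2]
ee_rot: [0.287, 0.958, 0.0, 0.0]
contact_force: [-0.5, -0.0, 3.4]
gripper_width: 64.9
grasp_force: 68.4
```

Contact force turned positive at 123.2, where seating was expected. Release and back off straight up.

```bash
python3 -m handwheel '[[0,0,0,0,0,0,1],[0,0,0,0,0,0,1],[0,0,0,0,0,0,1],[0,0,0,0,0,0,1],[0,0,0,0,0,0,1]]'
python3 -m handwheel '[[0,0,-0.02,0,0,0,1],[0,0,-0.06,0,0,0,1],[0,0,-0.1,0,0,0,1],[0,0,-0.1,0,0,0,1]]'
python3 - <<'E'
from h import *
row(622,-44.5,223,-151.6)
im,d=get_image("scene");C=cloud("scene",d)
B=(im[...,0].astype(int)-im[...,2]>35)
m=(np.hypot(C[...,0]-488,C[...,1]-158)<75)&(C[...,2]>150)&(C[...,2]<230)&B;z=C[m][:,2];print(np.percentile(z,[90,95,98,99.5]))
E
```

```text
clock: 12.35
position: [486.6, 159.4, 122.6]
ee_rot: [0.287, 0.958, -0.0, -0.0]
contact_force: [-0.3, -0.8, -0.9]
gripper_width: 85.4
grasp_force: 0.0
clock: 12.85
position: [488.5, 160.4, 226.3]
ee_rot: [0.287, 0.958, 0.003, 0.003]
contact_force: [-0.0, 0.5, -0.4]
gripper_width: 85.2
grasp_force: 0.0
[-0.2242 -0.0977  0.0034] [ 0.0044  0.007  -1.0782] t 12.85 pos [488.5 160.4 226.3]
[182.04908894 183.40315666 184.42421764 185.50498145]
```

The blue tub's rim is at about 185.5 mm (186 expected when seated): home. Back to the nest.

```bash
python3 -m handwheel '[[-0.03,-0.01,0,0,0,-0.15,1],[-0.08,-0.03,0,0,0,-0.33,1],[-0.13,-0.055,0,0,0,-0.52,1],[-0.18,-0.075,0,0,0,-0.7,1],[-0.2242,-0.0977,0.0034,0.0044,0.007,-0.9,1],[-0.2242,-0.0977,0.0034,0.002,0.002,-1.0782,1],[-0.2242,-0.0977,0.0034,0.002,0.002,-1.0782,1],[-0.2242,-0.0977,0.0034,0.002,0.002,-1.0782,1],[-0.2242,-0.0977,0.0034,0.002,0.002,-1.0782,1]]'
python3 - <<'E'
from h import *
row(622,-44.5,110,-151.6)
# white tub rim in the top view
im,d=get_image("top");C=cloud("top",d)
m=(np.hypot(C[...,0]-622,C[...,1]+44.5)<75)&(C[...,2]>129)&(C[...,2]<139);p=C[m]
u=np.array([np.cos(np.radians(28.4)),np.sin(np.radians(28.4))]);w=np.array([-u[1],u[0]]);c=np.array([622,-44.5])
q=(p[:,:2]-c)
print(len(q),(q@u).min(),(q@u).max(),(q@w).min(),(q@w).max())
E
```

```text
clock: 14.02
position: [619.7, -44.9, 219.3]
ee_rot: [-0.245, 0.97, -0.001, -0.001]
contact_force: [-0.1, -0.5, 0.7]
gripper_width: 85.2
grasp_force: 0.0
[-0.0025 -0.0007  0.1093] [-0.0006 -0.0029 -0.0007] t 14.025 pos [619.7 -44.9 219.3]
73 -61.069926078633515 56.149937912572284 -33.90272837274063 32.97563633589065
```

```bash
python3 -m handwheel '[[-0.0025,-0.0007,0.05,-0.0006,-0.002,0,1],[-0.0025,-0.0007,0.1,-0.0006,-0.002,0,1],[-0.0025,-0.0007,0.109,-0.0006,-0.002,0,1],[-0.0025,-0.0007,0.109,-0.0006,-0.002,0,1],[-0.0025,-0.0007,0.109,-0.0006,-0.002,0,1]]'
python3 - <<'E'
from h import *
row(622,-44.5,70.3,-151.6)
E
```

```text
clock: 14.7
position: [624.1, -45.0, 112.9]
ee_rot: [-0.245, 0.969, -0.001, 0.002]
contact_force: [-0.2, -1.0, 0.7]
gripper_width: 85.2
grasp_force: 0.0
[0.0017 0.0015 0.0426] [-0.0022  0.0034  0.0001] t 14.7 pos [624.1 -45.  112.9]
```

```bash
python3 -m handwheel '[[0.0005,0.001,0.025,0,0.0005,0,1],[0.0005,0.001,0.04,0,0.0005,0,1],[0.0005,0.001,0.0405,0,0.0005,0,1],[0.0005,0.001,0.0405,0,0.0005,0,1],[0.0005,0.001,0.0405,0,0.0005,0,1],[0.0005,0.001,0.0405,0,0.0005,0,1]]'
python3 - <<'E'
from h import *
row(622,-44.5,70.3,-151.6)
E
```

```text
clock: 15.45
position: [621.7, -44.5, 70.3]
ee_rot: [-0.245, 0.969, -0.0, -0.0]
contact_force: [0.3, -0.7, 0.0]
gripper_width: 85.0
grasp_force: 0.0
[-0.0003 -0.0001  0.    ] [-0.0005 -0.0004 -0.0004] t 15.45 pos [621.7 -44.5  70.3]
```

```bash
python3 -m handwheel '[[0,0,0,0,0,0,-1],[0,0,0,0,0,0,-1],[0,0,0,0,0,0,-1],[0,0,0,0,0,0,-1],[0,0,0,0,0,0,-1]]'
python3 -m handwheel '[[0,0,-0.003,0,0,0,-1],[0,0,-0.006,0,0,0,-1],[0,0,-0.01,0,0,0,-1],[0,0,-0.014,0,0,0,-1],[0,0,-0.018,0,0,0,-1],[0,0,-0.023,0,0,0,-1],[0,0,-0.028,0,0,0,-1],[0,0,-0.034,0,0,0,-1],[0,0,-0.042,0,0,0,-1],[0,0,-0.05,0,0,0,-1]]'
python3 -m handwheel '[[0,0,-0.015,0,0,0,-1],[0,0,-0.06,0,0,0,-1],[0,0,-0.11,0,0,0,-1],[0,0,-0.11,0,0,0,-1]]'
python3 - <<'E'
from h import *
row(460,-176,230,-210.3)
E
```

```text
clock: 16.08
position: [621.5, -44.6, 70.0]
ee_rot: [-0.245, 0.969, -0.0, -0.001]
contact_force: [-0.9, -0.3, 3.9]
gripper_width: 65.1
grasp_force: 68.7
clock: 17.32
position: [621.5, -44.5, 120.5]
ee_rot: [-0.245, 0.969, -0.0, -0.0]
contact_force: [0.1, 0.3, -2.2]
gripper_width: 65.1
grasp_force: 69.0
clock: 17.82
position: [624.5, -44.5, 236.4]
ee_rot: [-0.245, 0.969, -0.001, 0.005]
contact_force: [-0.1, 0.8, -1.8]
gripper_width: 65.2
grasp_force: 69.5
[ 0.2073 -0.0374  0.0046] [-1.0000e-04  1.1500e-02  1.0247e+00] t 17.825 pos [624.5 -44.5 236.4]
```

```bash
python3 -m handwheel '[[0.03,-0.005,0,0,0,0.15,-1],[0.07,-0.012,0,0,0,0.32,-1],[0.11,-0.02,0,0,0,0.5,-1],[0.15,-0.028,0,0,0,0.68,-1],[0.18,-0.035,0,0,0,0.86,-1],[0.2046,-0.0389,0,0,0,1.02,-1],[0.2046,-0.0389,0,0,0,1.0247,-1],[0.2046,-0.0389,0,0,0,1.0247,-1],[0.2046,-0.0389,0,0,0,1.0247,-1]]'
python3 - <<'E'
from h import *
row(460,-176,130,-210.3)
E
```

```text
clock: 18.95
position: [460.5, -175.5, 229.8]
ee_rot: [0.261, 0.965, -0.0, -0.001]
contact_force: [0.3, 0.7, -2.6]
gripper_width: 64.9
grasp_force: 69.3
[ 0.0001 -0.0006  0.0998] [-0.0013 -0.001   0.001 ] t 18.95 pos [ 460.5 -175.5  229.8]
```

```bash
python3 -m handwheel '[[0,-0.0005,0.045,0,0,0,-1],[0,-0.0005,0.08,0,0,0,-1],[0,-0.0005,0.09,0,0,0,-1],[0,-0.0005,0.09,0,0,0,-1],[0,-0.0005,0.09,0,0,0,-1],[0,-0.0005,0.09,0,0,0,-1]]'
python3 - <<'E'
from h import *
row(460,-176,123,-210.3)
a=np.radians(-30.3);u=np.array([np.cos(a),np.sin(a)]);w=np.array([-u[1],u[0]]);c=np.array([460,-176])
print("tcp",(read_state()["position"][:2]-c)@u,(read_state()["position"][:2]-c)@w)
for n in("top","scene"):
    im,d=get_image(n);C=cloud(n,d)
    B=im.min(-1)>85
    for lo,hi in((180,207),(95,104)):
        m=(np.hypot(C[...,0]-460,C[...,1]+176)<75)&(C[...,2]>lo)&(C[...,2]<hi)&B
        p=C[m][:,:2]-c
        if len(p): print(n,lo,len(p),"u",(p@u).min().round(1),(p@u).max().round(1),"w",(p@w).min().round(1),(p@w).max().round(1),cv2.minAreaRect(p.astype(np.float32))[2])
E
```

```text
clock: 19.7
position: [460.6, -176.5, 141.3]
ee_rot: [0.261, 0.965, -0.0, 0.001]
contact_force: [0.2, 1.3, -1.2]
gripper_width: 64.9
grasp_force: 69.3
[0.0008 0.0001 0.0183] [-0.0001  0.0019 -0.0003] t 19.7 pos [ 460.6 -176.5  141.3]
tcp 0.753447428004385 -0.11065083953607396
top 180 127 u -58.0 -17.4 w -35.2 31.1 77.23050689697266
top 95 176 u -63.9 -28.6 w -35.6 34.5 59.5009651184082
scene 180 1358 u -58.4 62.7 w -46.5 33.5 60.07451248168945
scene 95 1080 u -64.5 61.8 w -39.0 36.0 59.9359245300293
```

```bash
python3 -m handwheel '[[0.0026,0,0.005,0,0.001,0,-1],[0.0026,0,0.01,0,0.001,0,-1],[0.0026,0,0.0125,0,0.001,0,-1],[0.0026,0,0.014,0,0.001,0,-1],[0.0026,0,0.015,0,0.001,0,-1],[0.0026,0,0.015,0,0.001,0,-1]]'
python3 -m handwheel '[[0,0,0.001,0,0,0,-1],[0,0,0.002,0,0,0,-1],[0,0,0.003,0,0,0,-1],[0,0,0.003,0,0,0,-1]]'
```

```text
clock: 20.55
position: [456.6, -174.9, 124.7]
ee_rot: [0.262, 0.965, -0.0, -0.002]
contact_force: [-1.7, 0.3, -0.9]
gripper_width: 64.8
grasp_force: 69.3
clock: 21.05
position: [456.9, -175.1, 122.2]
ee_rot: [0.262, 0.965, -0.001, -0.002]
contact_force: [-3.0, 1.4, 4.3]
gripper_width: 65.3
grasp_force: 70.1
```

Feet in and on the floor of the recesses (contact at 122.2, about 123 expected). Release and withdraw.

```bash
python3 -m handwheel '[[-0.001,0,-0.001,0,0,0,-1],[-0.001,0,-0.001,0,0,0,1],[-0.001,0,-0.001,0,0,0,1],[-0.001,0,-0.001,0,0,0,1],[-0.001,0,-0.001,0,0,0,1],[-0.001,0,-0.001,0,0,0,1]]'
python3 -m handwheel '[[0,0,-0.02,0,0,0,1],[0,0,-0.06,0,0,0,1],[0,0,-0.12,0,0,0,1],[0,0,-0.16,0,0,0,1],[0,0,-0.16,0,0,0,1]]'
python3 - <<'E'
from h import *
a,d=get_image("top");b,e=get_image("scene")
C=cloud("scene",e)
for x,y in((488,158),(460,-176)):
    m=(np.hypot(C[...,0]-x,C[...,1]-y)<72)&(C[...,2]>150)&(C[...,2]<215);print(np.percentile(C[m][:,2],[90,95,98,99.5]))
row(300,-450,300,-210.3)
cv2.imwrite("pics/e1.png",cv2.resize(b[180:380,210:470],(780,600),interpolation=cv2.INTER_CUBIC))
E
```

```text
clock: 21.8
position: [458.4, -175.7, 123.0]
ee_rot: [0.262, 0.965, -0.0, -0.001]
contact_force: [-1.3, -0.7, 0.2]
gripper_width: 85.3
grasp_force: 0.0
clock: 22.42
position: [460.4, -176.0, 286.8]
ee_rot: [0.262, 0.965, 0.0, 0.003]
contact_force: [-0.2, 0.1, -0.5]
gripper_width: 85.4
grasp_force: 0.0
[182.15323066 183.59522232 184.66497978 185.77410099]
[182.45555023 183.96359169 185.01095556 185.89899984]
[-0.0021 -0.317  -0.0172] [-0.0007 -0.0021 -0.0007] t 22.525 pos [ 458.2 -175.4  282.6]
```

View pics/e1.png

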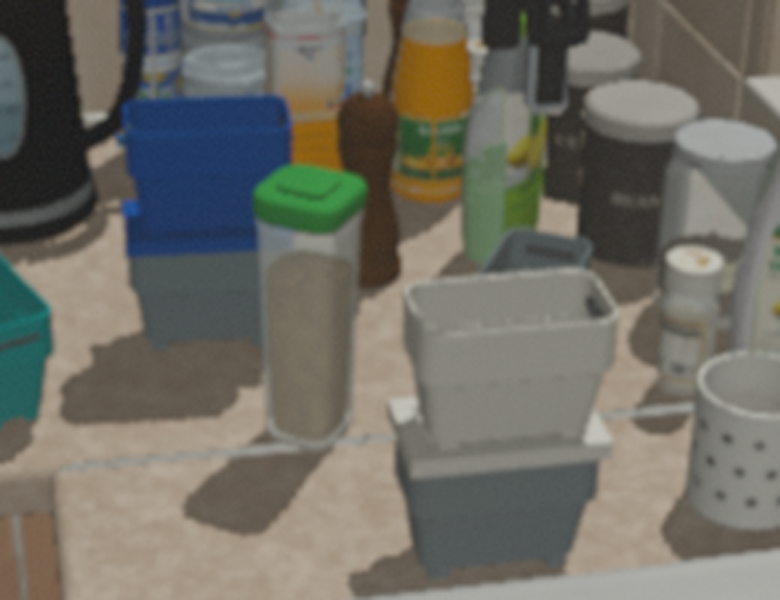

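Both tubs stand level and seated: blue on the blue lid at crop (205,180), white on the white lid at (510,360). Both rims read 185.8 mm, the nest base at (540,250) is empty, the bystanders are standing, and the gripper is clear above. Handing in.

```bash
python3 -c "
from bench import *
print(job_done())"
```

```text
the job is handed in; nothing more can be done
None
```

The blue and white tubs were pulled free one at a time, blue first. Each sits level on the lid of its colour with its rim at 185.8 mm (186 means feet fully home), and the job was handed in at about 22.5 s.

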